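# Square up the guard combs in the rack

## Task

Pick up the aluminium straightedge and with its long edge push all four guard combs together, as one group, into the steel rack until they all bear against the fence at its back; the fence is clamped at an unknown setting, so feel for it and hold a light, steady squeeze on the whole row for a moment, never shoving hard. Then draw the straightedge back, lay it flat on the table well clear of the rack, and let go. Move the combs only with the straightedge, leaving the cup, clipper and clip alone.

Things in the scene. Friction and masses are not known exactly. Their poses are not given: they have to be found in the camera images.
- straightedge: Aluminium safety straightedge, 0.28 kg, lying flat, on the robot's left or right. Base plate 165 long (its y), 46 wide (x), 10 thick; on it stands a grip rib 16 thick (x), 90 long (y), from 10 to 46 above the underside. Origin on the underside, under the rib's middle; the base reaches 34 ahead (+x) and 12 behind. Grip the rib across its thickness from above, fingertips above the base plate.
- pushing_edge (a point): Middle of the straightedge's long pushing edge, the base's flat +x side: 34 ahead of the straightedge's origin, 26 ahead of the rib's face, 5 above the underside. x points away from the rib.
- rack: Fixed steel rack without a floor (combs slide on the table): two side rails 12 wide, 14 high, 165 long, 200 clear between them, a tie bar at the far end. Origin on the table midway between the open front ends of the rails; +x points into the rack. A dark steel fence bar, 18 high, 196 long, square to the rails, lies across it. Above 15 N on the rack its clamps are damaged.
- fence_nearest (a point): Point on the table in the rack, on its centre line, 80 past its origin: the nearest setting of the fence's flat front face. The real face is anywhere from 0 to 40 farther in; it changes every time and is not measured: feel for it. Fence and combs are rigid: on contact the force climbs by several newtons per mm, so go slowly. About 10 N on the row, edge square to the fence, squeezes all four.
- guard1: Black plastic clipper guard comb, 40 long (its x), 26 wide (y), 16 high, about 35 g, loose on the table, heel to the robot, teeth (+x) to the rack. Origin: centre of its underside. All four are alike; this one is the leftmost (+y of the rack).
- guard2: Black plastic clipper guard comb, 40 long (its x), 26 wide (y), 16 high, about 35 g, loose on the table, heel to the robot, teeth (+x) to the rack. Origin: centre of its underside. All four are alike; second from the left.
- guard3: Black plastic clipper guard comb, 40 long (its x), 26 wide (y), 16 high, about 35 g, loose on the table, heel to the robot, teeth (+x) to the rack. Origin: centre of its underside. All four are alike; third from the left.
- guard4: Black plastic clipper guard comb, 40 long (its x), 26 wide (y), 16 high, about 35 g, loose on the table, heel to the robot, teeth (+x) to the rack. Origin: centre of its underside. All four are alike; the rightmost. They lie side by side before the rack, 38 apart, centred on its centre line, 30 to 68 before its origin, each turned up to 0.25 rad; the straightedge, centred, spans all four.
- cup: Glass cup, 72 across and 85 high, standing upright. Origin at the centre of its underside. A bystander: leave it alone.
- clipper: Chrome hair clipper lying on the table, about 45 by 165 by 40 high. Origin under its middle. A bystander: leave it alone.
- clip: Small purple plastic hair clip, 85 by 14 by 17 high. Origin under its middle. A bystander: leave it alone.
Mind the look-alikes: they are no part of the job. What is shaped like the straightedge but black or yellow is not meant.

How it is judged:
On the way:
1. all four guard combs at once are squeezed between the straightedge and the fence, inside the rack (contact force between each of guard1, guard2, guard3, guard4 and rack above 0.3 N and contact force between each of guard1, guard2, guard3, guard4 and straightedge above 0.3 N and x of each of guard1, guard2, guard3, guard4 in the frame of rack above 0.055 m), for 0.5 s.
At the end, for the whole second after the job is handed in: All four combs lie flat and still between the rails, centres over 55 mm past the rack's front, square within 0.08 rad, neighbours level within 4 mm; the straightedge lies flat and still on the table, its origin over 45 mm before the rack's front (or over 200 mm to a side) (x of each of guard1, guard2, guard3, guard4 in the frame of rack above 0.055 m and y of guard1 in the frame of rack between -0.087 and 0.087 m and angle between the x axis of each of guard1, guard2, guard3, guard4 and the x axis of rack, either way round below 0.08 rad and angle between each of guard1, guard2, guard3, guard4's own z axis and vertical below 0.1 rad and height (world z) of each of guard1, guard2, guard3, guard4, straightedge below 0.004 m and linear speed of each of guard1, guard2, guard3, guard4, straightedge below 0.01 m/s and y of guard2 in the frame of rack between -0.087 and 0.087 m and y of guard3 in the frame of rack between -0.087 and 0.087 m and y of guard4 in the frame of rack between -0.087 and 0.087 m and x of guard2 in the frame of guard1 between -0.004 and 0.004 m and x of guard3 in the frame of guard2 between -0.004 and 0.004 m and x of guard4 in the frame of guard3 between -0.004 and 0.004 m and angle between straightedge's own z axis and vertical below 0.06 rad and (x of straightedge in the frame of rack below -0.045 m or y of straightedge in the frame of rack above 0.2 m or y of straightedge in the frame of rack below -0.2 m)); the robot touches nothing.
It fails at once if the rack is shoved with more than 15 N (contact force between rack and anything else above 15 N).
It fails at once if a guard comb is touched by the fingers or the arm (contact force between any of guard1, guard2, guard3, guard4 and the fingers above 0.3 N or contact force between any of guard1, guard2, guard3, guard4 and the arm above 0.3 N).
It fails at once if the cup is disturbed (distance of cup from where it was at the start of the episode above 0.015 m).
It fails at once if the clipper is disturbed (distance of clipper from where it was at the start of the episode above 0.015 m).
It fails at once if the clip is disturbed (distance of clip from where it was at the start of the episode above 0.015 m).
It also fails if it takes over 66 s, if anything falls off the work surface, if the arm or the gripper's body presses on something with over 40 N, if the wrist force passes 120 N, or if a joint passes its speed limit or range.

## Robot

A 6-joint arm with a two-finger parallel gripper is mounted at the origin on the work surface. World frame = base frame: x ahead of the robot, y to its left, z up, the work surface at z = 0. Lengths are in m, angles in rad, forces in N, time in s.
With the tool pointing down it reaches from about 0.375 to 0.975 m from the base axis. Payload 3.8 kg.
Tool frame: the origin (TCP) lies midway between the tips of the shut fingers; the grasp point (between the pads) lies 19 mm behind it; x points along the fingers, y is the direction in which the jaws open and shut, and the axes are right-handed (so a half turn about x gives the same grasp; the last joint's range is limited). The gripper opens to 85 mm and grips with 20 to 120 N. Pads are 22 mm wide; open, the fingers measure 114 mm over their backs; the gripper's body (76 mm by 85 mm) begins 54 mm behind the grasp point. The pads swing forward as they close: fully open they stand 13 mm farther back than shut.
Start: joints at [-1.217, 0.264, 1.604, -0, 1.274, -0.037], TCP at [0.257, -0.624, 0.231] pointing down, gripper open.
Joint ranges: [-2.63, 2.63], [-0.94, 2.18], [0.31, 2.57], [-1.31, 4.45], [0, 2.66], [-2.55, 2.55]. Speed limits (rad/s): [2.57, 2.57, 3.14, 3.14, 3.14, 3.14].

## Interface

Orientations are given as a rotation vector (axis times angle).
In Python, from workcell import manip gives the robot as it stands.
- The arm moves only by the tool play_rows, never from a script. Its argument "series" is a list of rows, each a list of 5 numbers: the shift along the world's x, y, z in mm, then the turn about the world's z in degrees, then the gripper command: -1 is shut, 1 is fully open, values between are in proportion. In form: [[tx, ty, tz, turn, hand], ...]. A call has 1 to 8 rows; each row shifts and turns the commanded pose from where the row before left it; what a row does not reach is not made up. A row lasts 1/10 s, in which the tool goes at most 50 mm and 8.59 degrees, less where a joint would pass 70% of its speed; a pose out of reach is approached as far as the arm can. A call with a gripper value outside its range is refused whole. The fingers move at their own pace and stop on an object; "squeeze" is the grip in N (left out, the last holds). Time passes only in rows, so rows that do not move let the fingers close. It gives the time, the measured TCP pose, the force and the opening at its end, in the units of the state.
- manip.get_state(): the state, without advancing time (a new reading comes with each control period).
- manip.read_camera(name): name is "side" or "top"; returns a dict with "frame" (480x640x3 uint8, blue, green, red), "z_map" (480x640 float32, m along the optical axis (not along the pixel's ray), 0 where there is no reading), "camera_matrix" (3x3 intrinsics, pixels), "T" (4x4, takes a point from camera to world coordinates). Camera axes: x right, y up, looking along -z (the intrinsics and any distortion apply to the point x, -y, -z); pixel columns grow to the right and rows downward; lengths in m; the calibration is good to about 2 mm. A picture is of the moment at which its call begins.
- manip.finish_job(): hands the job in, once; it reports no verdict.
The state is a dict: "t": time; "joints": joint angles; "dq": joint speeds; "tau": joint torques, N m; "tcp_pos": TCP position; "eef_rot": TCP orientation; "ft_force": force on the tool from outside, world axes, zero at the start; "torque": the same for the moment, N m; "gripper_width": finger opening in m.
Only numpy, scipy, OpenCV 4.12 (cv2) and the standard library are available. Lean on these libraries where they do the work, as an engineer would, in place of code of your own. Each camera call takes 0.05 s, during which the arm holds its last target. There are 200 camera calls.

## Working session

There is one attempt and no reset: what is moved stays moved. The work goes in short steps, Python scripts to look and compute and a tool call to move; the robot and the scene stay as the last step left them, time stands still between calls to the robot, and variables do not carry over. Pictures are saved under pics/ and viewed, about 8 in all and at most 12, crops included, and the job is handed in when it is done.

Besides the shell and the picture viewer there is one more tool, called after "Emit:" as name([rows], argument=value, ...), one row to a line, values as JSON. play_rows: Moves the arm, as the interface text tells. Its arguments: {"type":"object","properties":{"series":{"type":"array","items":{"type":"array","items":{"type":"number"}}},"squeeze":{"type":"number"}},"required":["series"]}

```bash
mkdir -p pics
cat > h.py <<'E'
import numpy as np, cv2, json
from workcell import manip
def grab(n):
    d=manip.read_camera(n); return d
def pts(d):
    K=d["camera_matrix"];z=d["z_map"];h,w=z.shape
    u,v=np.meshgrid(np.arange(w),np.arange(h))
    x=(u-K[0,2])/K[0,0]*z; y=(v-K[1,2])/K[1,1]*z
    P=np.stack([x,-y,-z,np.ones_like(z)],-1)@d["T"].T
    return P[...,:3]
def plane(d,uv,h):
    K=d["camera_matrix"];T=d["T"];uv=np.atleast_2d(uv).astype(float)
    r=np.c_[(uv[:,0]-K[0,2])/K[0,0],-(uv[:,1]-K[1,2])/K[1,1],-np.ones(len(uv))]@T[:3,:3].T
    c=T[:3,3]; s=(h-c[2])/r[:,2]; return c+r*s[:,None]
E
python3 - <<'E'
from h import *
for n in("top","side"):
    d=grab(n); cv2.imwrite(f"pics/{n}0.png",d["frame"]); np.savez(f"{n}0.npz",**d); print(n,d["T"].round(3).tolist(),d["camera_matrix"].round(1).tolist(),[k for k in d])
print(manip.get_state())
E
```

```text
top [[0.065, 0.977, -0.205, 0.272], [-0.998, 0.065, -0.009, 0.054], [0.005, 0.205, 0.979, 1.263], [0.0, 0.0, 0.0, 1.0]] [[578.4, 0.0, 322.1], [0.0, 578.4, 239.4], [0.0, 0.0, 1.0]] ['frame', 'z_map', 'camera_matrix', 'T']
side [[-0.989, 0.115, -0.089, 0.391], [-0.144, -0.704, 0.695, 1.029], [0.018, 0.7, 0.714, 1.011], [0.0, 0.0, 0.0, 1.0]] [[552.7, 0.0, 319.9], [0.0, 552.7, 237.2], [0.0, 0.0, 1.0]] ['frame', 'z_map', 'camera_matrix', 'T']
{'t': 0.1, 'joints': array([-1.21690421e+00,  2.64689461e-01,  1.60525228e+00,  2.07305252e-05,
        1.27372884e+00, -3.69020291e-02]), 'dq': array([-0.00116774, -0.00244281, -0.00279943, -0.00085674,  0.00061013,
       -0.0011498 ]), 'tau': array([ 2.58159398e-04, -5.16707754e+01, -3.68589771e+01, -5.64413881e-05,
        6.26260051e-03, -3.95627842e-05]), 'tcp_pos': array([ 0.25689168, -0.62347318,  0.23007068]), 'eef_rot': array([ 2.00761996,  0.39951227, -2.00825122]), 'ft_force': array([-0.51737147,  0.54925634,  0.31980827]), 'torque': array([-0.00315857, -0.06857876, -0.01138849]), 'gripper_width': 0.08520681198651579}
```

View pics/top0.png

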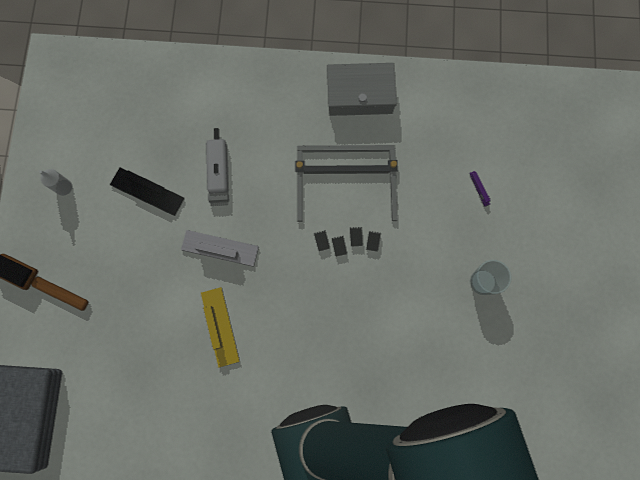

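View pics/side0.png

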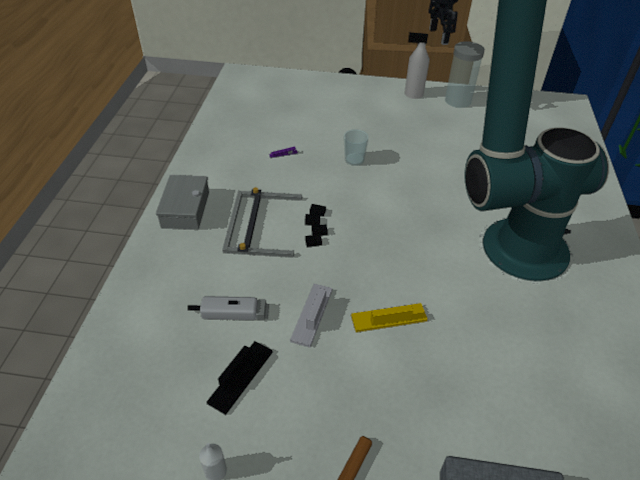

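The top view shows the silver straightedge at about (220,248). The rack's rails end near (300,221) and (395,221), with the fence at row 169. The combs are near (321,240), (339,246), (356,236) and (373,241), and the side view agrees.

Run:
```python
from h import *
out={}
for n,roi in(("top",(175,265,222,275)),("side",(285,345,275,350))):
    d=dict(np.load(f"{n}0.npz")); P=pts(d); out[n]=(d,P)
    print(n,"table z",np.median(P[...,2][300:340,300:340]))
    m=np.zeros(P.shape[:2],bool); m[roi[2]:roi[3],roi[0]:roi[1]]=1
    q=P[m&(P[...,2]>.005)&(P[...,2]<.07)]
    print(n,"se z pct",np.percentile(q[:,2],[10,50,90,98]).round(4))
    r=cv2.minAreaRect((q[:,:2]*1000).astype(np.float32)); print(" plate",r)
    k=q[q[:,2]>.035]; r=cv2.minAreaRect((k[:,:2]*1000).astype(np.float32)); print(" rib",r,k.mean(0),len(k))
# combs & rack
for n,roi in(("top",(310,385,224,258)),("side",(303,330,202,248))):
    d,P=out[n]; m=np.zeros(P.shape[:2],np.uint8)
    s=np.s_[roi[2]:roi[3],roi[0]:roi[1]]
    m[s]=((d["frame"][s].max(-1)<75)&(P[s][...,2]>.008))
    c,l,st,_=cv2.connectedComponentsWithStats(m)
    for i in range(1,c):
        if st[i,4]>20:
            q=P[l==i]; r=cv2.minAreaRect((q[:,:2]*1000).astype(np.float32)); print(n,"comb",r,q[:,2].max().round(4))
for n,roi in(("top",(292,402,142,226)),("side",(222,308,186,258))):
    d,P=out[n]; m=np.zeros(P.shape[:2],bool); m[roi[2]:roi[3],roi[0]:roi[1]]=1
    fr=d["frame"].max(-1)
    q=P[m&(P[...,2]>.008)&(P[...,2]<.03)&~((P[...,0]<.59))]
    r=cv2.minAreaRect((q[:,:2]*1000).astype(np.float32)); print(n,"rack",r,cv2.boxPoints(r).round(0).tolist(),np.percentile(q[:,2],[50,98]))
```

```text
top table z -0.001150994336730382
top se z pct [0.0065 0.0101 0.0452 0.048 ]
 plate ((499.24102783203125, 290.4259338378906), (113.67808532714844, 189.41806030273438), 5.256195545196533)
 rib ((490.1379699707031, 291.0400695800781), (90.07976531982422, 16.994640350341797), 80.69132232666016) [0.4895618  0.29030555 0.04441414] 337
side table z 0.003107102733100886
side se z pct [0.0071 0.0107 0.0453 0.0481]
 plate ((485.4544677734375, 293.0530090332031), (170.29367065429688, 92.50648498535156), 87.31210327148438)
 rib ((489.21588134765625, 294.855712890625), (92.31440734863281, 17.489818572998047), 81.14845275878906) [0.48904417 0.29734917 0.04457004] 285
top comb ((418.80596923828125, 11.824352264404297), (33.64203643798828, 303.2190856933594), 80.46526336669922) 1.2632
top comb ((531.4552001953125, 65.86224365234375), (39.53569030761719, 24.133769989013672), 19.328569412231445) 0.0204
top comb ((412.18780517578125, -7.492183685302734), (30.59604835510254, 304.106689453125), 72.2118911743164) 1.2632
top comb ((522.3384399414062, 26.381240844726562), (40.086917877197266, 24.717208862304688), 15.729581832885742) 0.0204
side comb ((480.27117919921875, 484.6713562011719), (51.668739318847656, 1102.4764404296875), 6.666818141937256) 1.0107
side comb ((473.9923400878906, 522.7146606445312), (55.24217987060547, 1025.0828857421875), 6.263742446899414) 1.0107
top rack ((671.6093139648438, 18.307037353515625), (175.97100830078125, 229.58343505859375), 3.4014365673065186) [[577.0, 128.0], [591.0, -102.0], [766.0, -91.0], [753.0, 138.0]] [0.01413522 0.02548051]
side rack ((684.0977783203125, 21.171165466308594), (189.20144653320312, 239.53846740722656), 0.6287304759025574) [[588.0, 140.0], [591.0, -100.0], [780.0, -98.0], [777.0, 142.0]] [0.0139165  0.02652235]
```

Run:
```python
from h import *
for n,roi,R,C in(("top",(175,265,222,275),(292,402,142,226),(310,385,224,258)),("side",(285,345,275,350),(222,308,186,258),(303,330,202,248))):
    d=dict(np.load(f"{n}0.npz")); P=pts(d); ok=d["z_map"]>0
    # yaw from rib
    def msk(r,lo,hi):
        m=np.zeros(ok.shape,bool); m[r[2]:r[3],r[0]:r[1]]=1
        return P[m&ok&(P[...,2]>lo)&(P[...,2]<hi)]
    k=msk(roi,.038,.055); q=msk(roi,.006,.014)
    a=np.radians(81-90.) ; ex=np.array([np.cos(a),np.sin(a)]); ey=np.array([-ex[1],ex[0]])
    c=k[:,:2].mean(0)
    for nm,s in(("rib",k),("plate",q)):
        t=s[:,:2]-c; print(n,nm,"x",np.percentile(t@ex*1000,[1,5,50,95,99]).round(1),"y",np.percentile(t@ey*1000,[1,5,50,95,99]).round(1),c)
    # rack rails
    q=msk(R,.009,.022)
    x0=np.percentile(q[:,0],1)
    for lo,hi in((.08,.16),(-.13,-.06)):
        s=q[(q[:,1]>lo)&(q[:,1]<hi)&(q[:,0]<.68)]
        bins=[(b,np.median(s[(s[:,0]>b)&(s[:,0]<b+.015),1]).round(4),((s[:,0]>b)&(s[:,0]<b+.015)).sum()) for b in np.arange(.58,.67,.015)]
        print(n,"rail",[(round(float(b[0]),3),b[1],b[2]) for b in bins],"xmin",np.percentile(s[:,0],[0,1,3]).round(4))
    # fence top front
    for y in (-.05,-.02,.02,.05,.08):
        s=msk(R,.012,.03); s=s[abs(s[:,1]-y)<.012]; print(n,"fence/tie x at y",y,np.histogram(s[:,0],np.arange(.66,.79,.01))[0])
    m=np.zeros(ok.shape,np.uint8); sl=np.s_[C[2]:C[3],C[0]:C[1]]
    m[sl]=(ok[sl]&(d["frame"][sl].max(-1)<80)&(P[sl][...,2]>.009))
    cc,l,st,_=cv2.connectedComponentsWithStats(m)
    for i in range(1,cc):
        if st[i,4]>20:
            s=P[l==i]; r=cv2.minAreaRect((s[:,:2]*1000).astype(np.float32)); print(n,"comb",np.round(r[0],0),np.round(r[1],0),round(r[2],0),s[:,2].max().round(4),len(s))
d=cv2.imread("pics/top0.png")
cv2.imwrite("pics/crop.png",cv2.resize(d[140:280,175:405],None,fx=3.4,fy=3.4,interpolation=cv2.INTER_CUBIC))
```

```text
top rib x [-8.1 -7.3 -0.   7.5  8.4] y [-43.9 -40.4   0.2  40.5  44.2] [0.48985907 0.29039989]
top plate x [-11.8 -10.5  16.7  32.6  34.1] y [-80.7 -76.4  -3.6  77.3  82.1] [0.48985907 0.29039989]
top rail [(0.58, np.float64(0.1194), np.int64(38)), (0.595, np.float64(0.1189), np.int64(37)), (0.61, np.float64(0.1215), np.int64(38)), (0.625, np.float64(0.1215), np.int64(39)), (0.64, np.float64(0.1238), np.int64(33)), (0.655, np.float64(0.1242), np.int64(36)), (0.67, np.float64(0.1241), np.int64(22))] xmin [0.5736 0.5742 0.5759]
top rail [(0.58, np.float64(-0.0929), np.int64(12)), (0.595, np.float64(-0.0936), np.int64(37)), (0.61, np.float64(-0.0921), np.int64(32)), (0.625, np.float64(-0.0902), np.int64(32)), (0.64, np.float64(-0.0896), np.int64(31)), (0.655, np.float64(-0.0891), np.int64(35)), (0.67, np.float64(-0.0877), np.int64(22))] xmin [0.5893 0.5897 0.5911]
top fence/tie x at y -0.05 [ 0  0  0 11 47 17  0  0  0 22  5  0]
top fence/tie x at y -0.02 [ 0  0  0 23 38  8  0  0  1 24  2  0]
top fence/tie x at y 0.02 [ 0  0  0 33 27  0  0  0 10 29  0  0]
top fence/tie x at y 0.05 [ 0  0
[... 880 characters left out ...]
float64(-0.0891), np.int64(22)), (0.61, np.float64(-0.0876), np.int64(21)), (0.625, np.float64(-0.0853), np.int64(17)), (0.64, np.float64(-0.0869), np.int64(22)), (0.655, np.float64(-0.0839), np.int64(21)), (0.67, np.float64(-0.0824), np.int64(12))] xmin [0.5886 0.5894 0.5909]
side fence/tie x at y -0.05 [ 0  0  0  8 17  4  0  0  0 13  5  0]
side fence/tie x at y -0.02 [ 0  0  0 12 22  1  0  0  4 15  0  0]
side fence/tie x at y 0.02 [ 0  0  0 21 18  0  0  0  9 10  0  0]
side fence/tie x at y 0.05 [ 0  0  0 28 12  0  0  0 17  8  0  0]
side fence/tie x at y 0.08 [ 0  0  6 25  7  0  0  0 18  4  0  0]
side comb [541. -27.] [74. 41.] 81.0 0.0216 240
side comb [526.  48.] [79. 46.] 77.0 0.0202 265
```

View pics/crop.png

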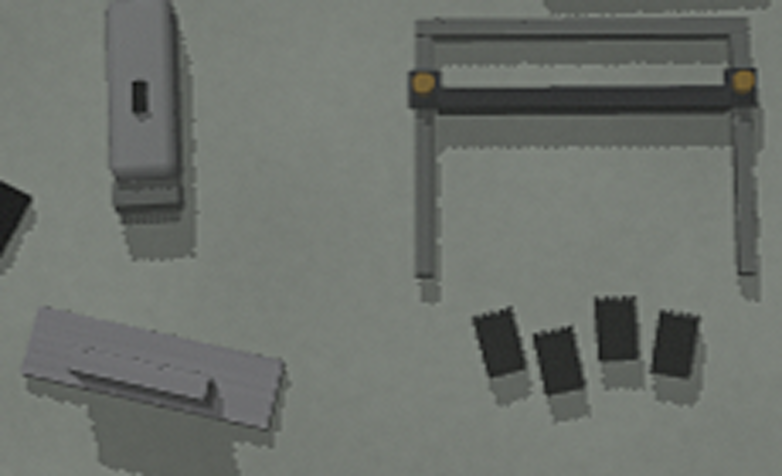

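```bash
cat > st.py <<'E'
from h import *
from scipy.spatial.transform import Rotation as R
s=manip.get_state(); M=R.from_rotvec(s["eef_rot"]).as_matrix()
print(s["t"],s["tcp_pos"].round(4),"x",M[:,0].round(3),"y",M[:,1].round(3),"jaw yaw",np.degrees(np.arctan2(M[1,1],M[0,1])).round(2),s["ft_force"].round(2),s["torque"].round(2),s["gripper_width"].round(4),s["joints"].round(2))
E
python3 st.py
```

```text
Traceback (most recent call last):
  File "st.py", line 4, in <module>
    print(s["t"],s["tcp_pos"].round(4),"x",M[:,0].round(3),"y",M[:,1].round(3),"jaw yaw",np.degrees(np.arctan2(M[1,1],M[0,1])).round(2),s["ft_force"].round(2),s["torque"].round(2),s["gripper_width"].round(4),s["joints"].round(2))
                                                                                                                                                                                    ^^^^^^^^^^^^^^^^^^^^^^^^
AttributeError: 'float' object has no attribute 'round'
```

```bash
sed -i 's/s\["gripper_width"\].round(4)/round(s["gripper_width"],4)/' st.py
python3 st.py
```

```text
0.1 [ 0.2569 -0.6235  0.2301] x [-0.001  0.002 -1.   ] y [ 0.381 -0.925 -0.002] jaw yaw -67.61 [-0.52  0.55  0.32] [-0.   -0.07 -0.01] 0.0852 [-1.22  0.26  1.61  0.    1.27 -0.04]
```

Emit:
play_rows([
  [10,40,0,2.5,1],
  [10,40,0,2.5,1],
  [10,40,0,2.5,1],
  [10,40,0,2.5,1],
  [10,40,0,2.5,1],
  [10,40,0,2.5,1],
  [10,40,0,2.5,1],
  [10,40,0,2.5,1],
])

```text
t: 0.9
tcp_pos: [0.3369, -0.3023, 0.2308]
eef_rot: [1.789, 0.696, -1.789]
ft_force: [0.9, -0.5, 0.5]
gripper_width: 0.0854
```

Emit:
play_rows([
  [10,40,0,2.5,1],
  [10,40,0,2.5,1],
  [10,40,0,2.5,1],
  [10,40,0,2.5,1],
  [10,40,0,2.5,1],
  [10,40,0,2.5,1],
  [10,40,0,2.5,1],
  [10,40,0,2.5,1],
])

```text
t: 1.7
tcp_pos: [0.4169, 0.0176, 0.2311]
eef_rot: [1.553, 0.942, -1.553]
ft_force: [0.6, 0.2, 0.8]
gripper_width: 0.0853
```

Emit:
play_rows([
  [12,40,0,3,1],
  [12,40,0,3,1],
  [12,40,0,3,1],
  [12,40,0,3,1],
  [12,40,0,3,1],
  [12,40,0,3,1],
  [1,37,0,0.4,1],
  [0,0,0,0,1],
])

```text
t: 2.5
tcp_pos: [0.4898, 0.2968, 0.2305]
eef_rot: [1.324, 1.133, -1.324]
ft_force: [0.0, -0.4, -0.1]
gripper_width: 0.0852
```

```bash
python3 st.py
```

```text
2.5 [0.4898 0.2968 0.2305] x [-0.001  0.001 -1.   ] y [ 0.988 -0.156 -0.001] jaw yaw -8.99 [ 0.05 -0.37 -0.13] [0.02 0.05 0.  ] 0.0852 [0.5  0.07 1.83 0.   1.24 0.66]
```

Emit:
play_rows([
  [0,-3,-40,0,1],
  [0,0,-40,0,1],
  [0,0,-40,0,1],
  [0,0,-40,0,1],
  [0,0,-30,0,1],
  [0,0,-15,0,1],
  [0,0,-10,0,1],
  [0,0,0,0,1],
])

```text
t: 3.3
tcp_pos: [0.4897, 0.2893, 0.0156]
eef_rot: [1.326, 1.129, -1.328]
ft_force: [-0.4, -0.0, -0.1]
gripper_width: 0.0858
```

Emit:
play_rows([
  [0,0,0,0,-1],
  [0,0,0,0,-1],
  [0,0,0,0,-1],
  [0,0,0,0,-1],
  [0,0,0,0,-1],
  [0,0,0,0,-1],
  [0,0,0,0,-1],
  [0,0,0,0,-1],
], squeeze=80)

```text
t: 4.1
tcp_pos: [0.491, 0.2902, 0.0171]
eef_rot: [1.328, 1.128, -1.325]
ft_force: [0.1, -0.6, 5.5]
gripper_width: 0.0147
```

```bash
python3 st.py
```

```text
4.1 [0.491  0.2902 0.0171] x [ 0.001  0.001 -1.   ] y [ 0.987 -0.16   0.001] jaw yaw -9.21 [ 0.1  -0.62  5.48] [-0.09 -0.03  0.04] 0.0147 [ 0.49  0.29  2.01 -0.    0.84  0.65]
```

Emit:
play_rows([
  [0,0,10,0,-1],
  [0,0,20,0,-1],
  [-12,-10,10,0,-1],
  [-12,-20,0,0,-1],
  [-10,-40,0,2,-1],
  [0,-40,0,3,-1],
  [0,-40,0,3,-1],
  [0,-40,0,3,-1],
])

```text
t: 4.9
tcp_pos: [0.4546, 0.0985, 0.0558]
eef_rot: [1.183, 1.226, -1.185]
ft_force: [0.8, 0.2, -2.8]
gripper_width: 0.015
```

Emit:
play_rows([
  [0,-40,0,2,-1],
  [0,-30,0,0,-1],
  [0,-20,0,0,-1],
  [0,-7,0,0,-1],
  [0,0,-15,0,-1],
  [0,0,-10,0,-1],
  [0,0,0,0,-1],
  [0,0,0,0,-1],
])

```text
t: 5.7
tcp_pos: [0.4554, 0.0035, 0.0308]
eef_rot: [1.159, 1.242, -1.161]
ft_force: [0.3, -0.3, -2.7]
gripper_width: 0.0147
```

```bash
python3 st.py
python3 - <<'E'
from h import *
for n in("top","side"):
    d=grab(n); cv2.imwrite(f"pics/{n}1.png",d["frame"]); np.savez(f"{n}1.npz",**d)
    c=d["frame"][140:300,280:420] if n=="top" else d["frame"][180:280,210:380]
    cv2.imwrite(f"pics/c1{n}.png",cv2.resize(c,None,fx=4,fy=4,interpolation=cv2.INTER_CUBIC)[:600,:800])
E
```

```text
5.7 [0.4554 0.0035 0.0308] x [-0.002  0.    -1.   ] y [ 0.998  0.067 -0.002] jaw yaw 3.84 [ 0.28 -0.3  -2.72] [-0.   -0.03  0.03] 0.0147 [-0.05  0.08  2.24  0.    0.83 -0.11]
```

View pics/side1.png

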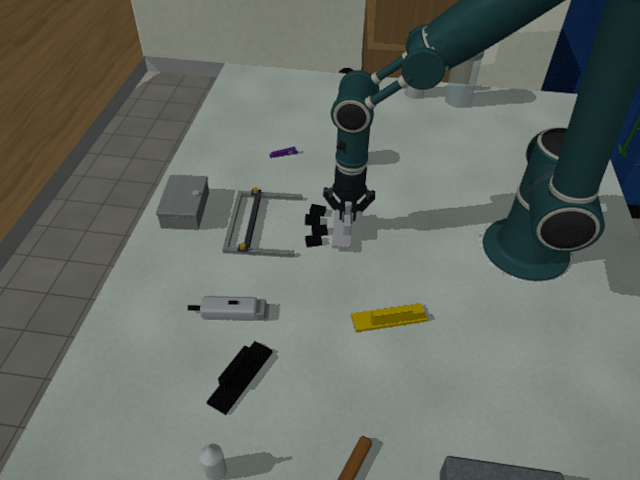

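View pics/top1.png

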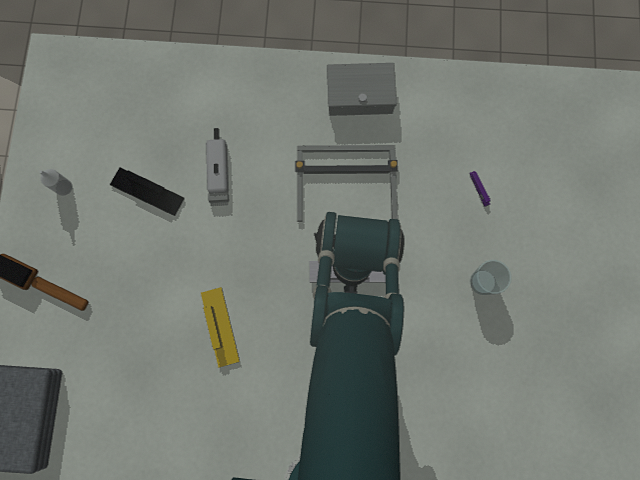

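Side view: the straightedge hangs just in front of the combs at about (343,230). Top view: its left end shows at (313,272). I'll measure that end's yaw and y against the rack.

Run:
```python
from h import *
a=np.radians(3.9); ex=np.array([np.cos(a),np.sin(a)]); ey=np.array([-ex[1],ex[0]])
for n,(u0,u1,v0,v1),o in(("top",(300,330,255,290),(.5815,.0128)),("side",(322,362,195,256),(.5815,.017))):
    d=dict(np.load(f"{n}1.npz")); P=pts(d); ok=(d["z_map"]>0)
    m=np.zeros(ok.shape,bool); m[v0:v1,u0:u1]=1
    q=P[m&ok&(P[...,2]>.017)&(P[...,2]<.030)&(d["frame"].max(-1)>75)]
    t=q[:,:2]-o; X=t@ex*1000;Y=t@ey*1000
    print(n,len(q),"z",np.percentile(q[:,2],[5,50,95]).round(4),"X",np.percentile(X,[1,5,50,95,99]).round(1),"Y",np.percentile(Y,[1,50,95,99]).round(1))
    fr=[]
    for y in np.arange(-20,85,8):
        s=X[(Y>y)&(Y<y+8)]
        if len(s)>6: fr.append((int(y)+4,s.max().round(1),np.sort(s)[-3].round(1)))
    print(fr)
```

```text
top 170 z [0.0188 0.0226 0.0261] X [-138.1 -136.2 -114.6  -96.2  -94.4] Y [64.1 72.8 81.5 81.5]
[(64, np.float64(-94.5), np.float64(-96.9)), (72, np.float64(-94.0), np.float64(-94.8)), (80, np.float64(-94.4), np.float64(-94.6))]
side 454 z [0.0192 0.0232 0.027 ] X [-139.2 -137.5 -110.5  -95.6  -94.3] Y [-48.4  43.3  80.2  83.2]
[(-16, np.float64(-95.2), np.float64(-97.8)), (-8, np.float64(-95.7), np.float64(-96.0)), (0, np.float64(-93.9), np.float64(-96.5)), (8, np.float64(-94.2), np.float64(-94.6)), (16, np.float64(-94.8), np.float64(-97.4)), (24, np.float64(-95.3), np.float64(-97.8)), (32, np.float64(-95.6), np.float64(-98.2)), (40, np.float64(-96.0), np.float64(-96.4)), (48, np.float64(-94.1), np.float64(-94.5)), (56, np.float64(-94.8), np.float64(-97.3)), (64, np.float64(-95.2), np.float64(-97.6)), (72, np.float64(-95.6), np.float64(-95.9)), (80, np.float64(-96.2), np.float64(-98.6))]
```

Run:
```python
from h import *
for n,R in(("top",(292,402,142,226)),("side",(222,308,186,258))):
    d=dict(np.load(f"{n}0.npz")); P=pts(d); ok=d["z_map"]>0
    m=np.zeros(ok.shape,bool); m[R[2]:R[3],R[0]:R[1]]=1
    q=P[m&ok&(P[...,2]>.009)&(P[...,2]<.022)]
    for lo,hi in((.10,.15),(-.12,-.07)):
        s=q[(q[:,1]>lo)&(q[:,1]<hi)&(q[:,0]<.675)&(q[:,0]>.58)]
        f=cv2.fitLine(s[:,:2].astype(np.float32),cv2.DIST_HUBER,0,.001,.001).ravel(); print(n,"rail yaw",np.degrees(np.arctan(f[1]/f[0])).round(2))
    for lo,hi in((.685,.722),(.735,.78)):
        s=P[m&ok&(P[...,2]>.009)&(P[...,2]<.022)]; s=s[(abs(s[:,1]-.018)<.08)]; xr=s[:,0]+.068*(s[:,1]-.018); s=s[(xr>lo)&(xr<hi)]
        f=cv2.fitLine(s[:,:2].astype(np.float32),cv2.DIST_HUBER,0,.001,.001).ravel(); print(n,"cross yaw",np.degrees(np.arctan(-f[0]/f[1])).round(2))
        xr=s[:,0]+.068*(s[:,1]-.018); print("  xr range",np.percentile(xr,[1,5,50,95]).round(4))
```

```text
top rail yaw 4.34
top rail yaw 4.03
top cross yaw 4.69
  xr range [0.6927 0.6934 0.699  0.7072]
top cross yaw 4.1
  xr range [0.7452 0.7462 0.7518 0.7582]
side rail yaw 4.52
side rail yaw 4.78
side cross yaw 4.32
  xr range [0.6922 0.6928 0.699  0.7061]
side cross yaw 4.21
  xr range [0.7451 0.7455 0.7509 0.7567]
```

Emit:
play_rows([
  [0,0,-6,0,-1],
  [0,0,-5,0,-1],
  [0,0,0,0,-1],
  [0,0,0,0,-1],
  [0,0,0,0,-1],
])

```text
t: 6.3
tcp_pos: [0.4562, 0.0029, 0.0203]
eef_rot: [1.16, 1.24, -1.16]
ft_force: [0.0, -0.1, -1.9]
gripper_width: 0.0146
```

Emit:
play_rows([
  [6,0.45,0,0.5,-1],
  [6,0.45,0,0,-1],
  [6,0.45,0,0,-1],
  [6,0.45,0,0,-1],
  [6,0.45,0,0,-1],
  [6,0.45,0,0,-1],
  [6,0.45,0,0,-1],
  [6,0.45,0,0,-1],
])

```text
t: 7.1
tcp_pos: [0.5044, 0.0065, 0.0201]
eef_rot: [1.154, 1.244, -1.154]
ft_force: [-1.8, -0.9, -2.8]
gripper_width: 0.015
```

Emit:
play_rows([
  [6,0.45,0,0,-1],
  [6,0.45,0,0,-1],
  [6,0.45,0,0,-1],
  [6,0.45,0,0,-1],
  [6,0.45,0,0,-1],
  [6,0.45,0,0,-1],
  [4,0.3,0,0,-1],
  [0,0,0,0,-1],
])

```text
t: 7.9
tcp_pos: [0.5452, 0.0095, 0.0206]
eef_rot: [1.154, 1.243, -1.153]
ft_force: [0.4, -0.1, -2.5]
gripper_width: 0.0151
```

```bash
python3 st.py
python3 - <<'E'
from h import *
for n in("top","side"):
    d=grab(n); np.savez(f"{n}2.npz",**d)
    c=d["frame"][180:270,210:360] if n=="side" else d["frame"][140:290,280:430]
    cv2.imwrite(f"pics/c2{n}.png",cv2.resize(c,None,fx=4,fy=4,interpolation=cv2.INTER_CUBIC))
a,b=cv2.imread("pics/c2side.png"),cv2.imread("pics/c2top.png")
cv2.imwrite("pics/c2.png",a)
E
```

```text
7.9 [0.5452 0.0095 0.0206] x [ 0.001 -0.    -1.   ] y [0.997 0.075 0.001] jaw yaw 4.3 [ 0.43 -0.15 -2.52] [-0.02  0.09 -0.02] 0.0151 [-0.03  0.25  2.06  0.    0.84 -0.1 ]
```

View pics/c2.png

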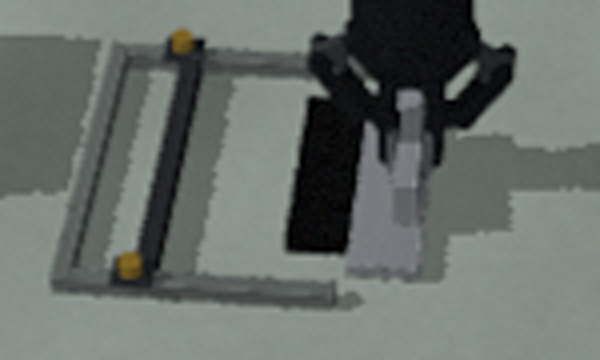

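The crop shows the four combs lined up as one square block against the edge, between the rails. There are roughly 75 mm left to the fence.

Emit:
play_rows([
  [6,0.45,0,0,-1],
  [6,0.45,0,0,-1],
  [6,0.45,0,0,-1],
  [6,0.45,0,0,-1],
  [6,0.45,0,0,-1],
  [6,0.45,0,0,-1],
  [3,0.2,0,0,-1],
  [0,0,0,0,-1],
])

```text
t: 8.8
tcp_pos: [0.5841, 0.0124, 0.0204]
eef_rot: [1.154, 1.243, -1.153]
ft_force: [0.0, -0.5, -2.8]
gripper_width: 0.0145
```

```bash
python3 st.py
cat > gap.py <<'E'
import sys
from h import *
tag=sys.argv[1]
d=grab("side"); np.savez(f"side{tag}.npz",**d); P=pts(d); ok=d["z_map"]>0
cv2.imwrite(f"pics/g{tag}.png",cv2.resize(d["frame"][180:270,210:360],None,fx=4,fy=4,interpolation=cv2.INTER_CUBIC))
a=np.radians(4.3); ex=np.array([np.cos(a),np.sin(a)]); ey=np.array([-ex[1],ex[0]])
t=P[...,:2]-np.array([.5815,.017]); X=t@ex*1000; Y=t@ey*1000; Z=P[...,2]
g=ok&(abs(Y)<92)&(X>-30)&(X<130)&(Z<.026)
for y in range(-70,71,10):
    s=g&(abs(Y-y)<4); low=s&(Z<.006); hi=s&(Z>.009)
    h=hi&(X<118); xs=np.sort(X[h]); 
    gaps=[(round(float(p),1),round(float(q),1)) for p,q in zip(xs[:-1],xs[1:]) if q-p>4]
    print(y,"hi x",len(xs),gaps,xs[-1:].round(1))
E
python3 gap.py 3
```

```text
8.8 [0.5841 0.0124 0.0204] x [ 0.001  0.    -1.   ] y [0.997 0.075 0.001] jaw yaw 4.29 [ 0.01 -0.49 -2.8 ] [0.   0.03 0.03] 0.0145 [-0.02  0.31  1.97  0.    0.86 -0.1 ]
-70 hi x 13 [(14.6, 62.2), (71.4, 110.9)] [117.2]
-60 hi x 26 [(13.5, 53.2), (72.8, 112.1)] [117.7]
-50 hi x 29 [(33.6, 41.1), (41.1, 52.2), (74.0, 111.3)] [116.5]
-40 hi x 25 [(27.2, 32.4), (35.6, 40.4), (43.3, 48.8), (56.8, 61.8), (67.5, 72.0), (73.0, 111.6)] [117.7]
-30 hi x 46 [(52.5, 57.4), (73.9, 111.4)] [117.8]
-20 hi x 48 [(75.4, 111.4)] [117.1]
-10 hi x 47 [(74.2, 110.6)] [117.9]
0 hi x 55 [(-8.2, 14.7), (67.2, 71.8), (74.7, 111.0)] [116.9]
10 hi x 67 [(-7.4, 13.5), (73.5, 112.2)] [117.8]
20 hi x 79 [(-7.7, 12.9), (74.9, 110.8)] [117.6]
30 hi x 41 [(-9.1, 11.4), (37.6, 43.0), (43.0, 47.4), (48.2, 60.8), (60.8, 68.7), (73.8, 111.2)] [116.9]
40 hi x 87 [(46.3, 51.0), (74.2, 110.9), (113.0, 117.6)] [117.6]
50 hi x 83 [(73.4, 111.1)] [116.7]
60 hi x 88 [(54.2, 58.6), (74.1, 112.3)] [117.7]
70 hi x 47 [(32.8, 110.5)] [117.5]
```

Emit:
play_rows([
  [6,0.45,0,0,-1],
  [6,0.45,0,0,-1],
  [6,0.45,0,0,-1],
  [6,0.45,0,0,-1],
  [4,0.3,0,0,-1],
  [2,0.15,0,0,-1],
  [0,0,0,0,-1],
  [0,0,0,0,-1],
])

```text
t: 9.65
tcp_pos: [0.6135, 0.0146, 0.0204]
eef_rot: [1.154, 1.243, -1.153]
ft_force: [0.2, -0.7, -2.4]
gripper_width: 0.0148
```

```bash
python3 st.py
```

```text
9.65 [0.6135 0.0146 0.0204] x [ 0.001  0.    -1.   ] y [0.997 0.075 0.001] jaw yaw 4.29 [ 0.21 -0.68 -2.39] [-0.01 -0.02  0.08] 0.0148 [-0.02  0.36  1.91  0.    0.88 -0.09]
```

Emit:
play_rows([
  [1,0.07,0,0,-1],
  [1,0.07,0,0,-1],
  [0.5,0.04,0,0,-1],
  [0,0,0,0,-1],
])

```text
t: 10.05
tcp_pos: [0.6155, 0.0148, 0.0202]
eef_rot: [1.154, 1.244, -1.154]
ft_force: [-0.6, 0.1, -2.0]
gripper_width: 0.0146
```

Emit:
play_rows([
  [0.5,0.04,0,0,-1],
  [0.5,0.04,0,0,-1],
  [0,0,0,0,-1],
])

```text
t: 10.35
tcp_pos: [0.6168, 0.0149, 0.0202]
eef_rot: [1.154, 1.243, -1.154]
ft_force: [-0.6, 0.0, -3.4]
gripper_width: 0.0148
```

Emit:
play_rows([
  [0.5,0.04,0,0,-1],
  [0,0,0,0,-1],
])

```text
t: 10.55
tcp_pos: [0.6173, 0.015, 0.0202]
eef_rot: [1.154, 1.244, -1.154]
ft_force: [-0.3, -0.3, -3.1]
gripper_width: 0.0149
```

Emit:
play_rows([
  [0.5,0.04,0,0,-1],
  [0,0,0,0,-1],
])

```text
t: 10.75
tcp_pos: [0.6178, 0.015, 0.0203]
eef_rot: [1.154, 1.244, -1.154]
ft_force: [-0.7, 0.4, -2.9]
gripper_width: 0.0147
```

Emit:
play_rows([
  [0.5,0.04,0,0,-1],
  [0,0,0,0,-1],
])

```text
t: 10.95
tcp_pos: [0.6182, 0.015, 0.0203]
eef_rot: [1.154, 1.244, -1.154]
ft_force: [-1.1, 0.5, -2.7]
gripper_width: 0.0147
```

Emit:
play_rows([
  [0.5,0.04,0,0,-1],
  [0,0,0,0,-1],
])

```text
t: 11.15
tcp_pos: [0.6187, 0.0151, 0.0203]
eef_rot: [1.154, 1.244, -1.154]
ft_force: [-0.5, -0.9, -3.4]
gripper_width: 0.0147
```

Emit:
play_rows([
  [0.5,0.04,0,0,-1],
  [0,0,0,0,-1],
])

```text
t: 11.35
tcp_pos: [0.6193, 0.0151, 0.0203]
eef_rot: [1.154, 1.244, -1.154]
ft_force: [-1.6, -0.0, -1.9]
gripper_width: 0.0149
```

Emit:
play_rows([
  [0.5,0.04,0,0,-1],
  [0,0,0,0,-1],
])

```text
t: 11.55
tcp_pos: [0.6198, 0.0151, 0.0203]
eef_rot: [1.154, 1.243, -1.154]
ft_force: [-0.9, 0.0, -2.5]
gripper_width: 0.0149
```

Emit:
play_rows([
  [0.5,0.04,0,0,-1],
  [0,0,0,0,-1],
])

```text
t: 11.75
tcp_pos: [0.6202, 0.0152, 0.0202]
eef_rot: [1.154, 1.244, -1.154]
ft_force: [-2.0, 0.3, -2.2]
gripper_width: 0.0145
```

Emit:
play_rows([
  [0.5,0.04,0,0,-1],
  [0,0,0,0,-1],
])

```text
t: 11.95
tcp_pos: [0.6208, 0.0152, 0.0203]
eef_rot: [1.154, 1.243, -1.154]
ft_force: [-0.7, -0.4, -1.6]
gripper_width: 0.0149
```

```bash
python3 st.py; python3 gap.py 4 | cut -c1-90
```

```text
11.95 [0.6208 0.0152 0.0203] x [ 0.  0. -1.] y [0.997 0.075 0.   ] jaw yaw 4.29 [-0.72 -0.38 -1.59] [-0.01  0.26 -0.  ] 0.0149 [-0.02  0.37  1.89  0.    0.88 -0.09]
-70 hi x 15 [(54.9, 102.8)] [117.1]
-60 hi x 12 [(107.8, 112.8)] [115.1]
-50 hi x 38 [(73.1, 78.8)] [116.6]
-40 hi x 33 [(75.3, 80.8), (80.8, 85.3), (99.4, 104.1), (104.6, 110.1)] [117.4]
-30 hi x 43 [] [115.9]
-20 hi x 36 [(64.8, 71.7)] [116.3]
-10 hi x 59 [] [116.]
0 hi x 53 [(28.1, 51.1), (78.1, 85.8)] [116.9]
10 hi x 64 [(29.6, 50.1), (66.3, 70.8)] [117.5]
20 hi x 70 [(28.1, 48.9)] [117.7]
30 hi x 41 [(29.8, 47.8), (73.5, 88.2), (94.6, 99.6), (99.6, 103.7), (103.7, 108.9)] [117.
40 hi x 81 [] [117.9]
50 hi x 85 [] [116.2]
60 hi x 93 [] [117.3]
70 hi x 46 [(70.7, 110.8)] [117.9]
```

Emit:
play_rows([
  [0.4,0.03,0,0,-1],
  [0,0,0,0,-1],
])

```text
t: 12.2
tcp_pos: [0.6209, 0.0152, 0.0203]
eef_rot: [1.154, 1.244, -1.154]
ft_force: [-1.2, -0.2, -1.8]
gripper_width: 0.0145
```

Emit:
play_rows([
  [0.4,0.03,0,0,-1],
  [0,0,0,0,-1],
])

```text
t: 12.4
tcp_pos: [0.621, 0.0153, 0.0203]
eef_rot: [1.153, 1.244, -1.155]
ft_force: [-3.3, -0.5, 0.0]
gripper_width: 0.0147
```

```bash
python3 st.py
```

```text
12.4 [0.621  0.0153 0.0203] x [-0.001 -0.    -1.   ] y [ 0.997  0.075 -0.001] jaw yaw 4.29 [-3.3  -0.46  0.02] [-0.09  0.55 -0.05] 0.0147 [-0.02  0.37  1.89 -0.    0.88 -0.09]
```

Emit:
play_rows([
  [0.4,0.03,0,0,-1],
  [0,0,0,0,-1],
])

```text
t: 12.6
tcp_pos: [0.621, 0.0153, 0.0201]
eef_rot: [1.153, 1.245, -1.155]
ft_force: [-5.3, -0.2, 0.5]
gripper_width: 0.0149
```

```bash
python3 st.py
```

```text
12.6 [0.621  0.0153 0.0201] x [-0.002 -0.    -1.   ] y [ 0.997  0.075 -0.002] jaw yaw 4.29 [-5.35 -0.18  0.45] [-0.12  0.82 -0.07] 0.0149 [-0.02  0.37  1.89 -0.    0.88 -0.09]
```

Emit:
play_rows([
  [0.4,0.03,0,0,-1],
  [0,0,0,0,-1],
])

```text
t: 12.8
tcp_pos: [0.621, 0.0153, 0.02]
eef_rot: [1.153, 1.246, -1.156]
ft_force: [-6.7, -0.0, 0.5]
gripper_width: 0.0145
```

```bash
python3 st.py
```

```text
12.8 [0.621  0.0153 0.02  ] x [-0.002 -0.    -1.   ] y [ 0.997  0.075 -0.002] jaw yaw 4.29 [-6.69 -0.04  0.5 ] [-0.09  0.94 -0.1 ] 0.0145 [-0.02  0.37  1.89 -0.    0.88 -0.09]
```

Emit:
play_rows([
  [0.3,0.02,0,0,-1],
  [0,0,0,0,-1],
  [0,0,0,0,-1],
])

```text
t: 13.1
tcp_pos: [0.6211, 0.0153, 0.02]
eef_rot: [1.152, 1.246, -1.156]
ft_force: [-7.6, -0.7, 2.1]
gripper_width: 0.0148
```

```bash
python3 st.py; python3 gap.py 5 >/dev/null
```

```text
13.1 [0.6211 0.0153 0.02  ] x [-0.003 -0.    -1.   ] y [ 0.997  0.075 -0.003] jaw yaw 4.3 [-7.57 -0.7   2.1 ] [-0.17  1.13 -0.05] 0.0148 [-0.02  0.37  1.89 -0.    0.88 -0.09]
```

View pics/g5.png

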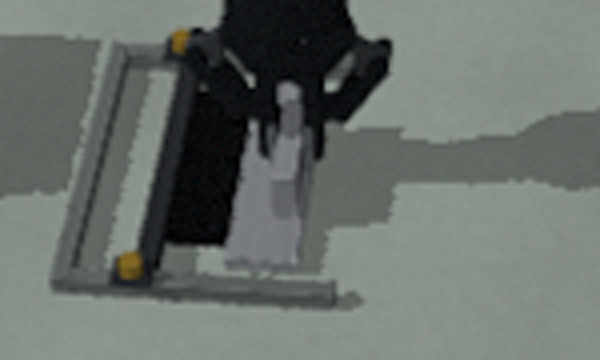

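The crop shows all four combs hard up against the fence (x≈170–240) with the edge square behind them. I'll raise the squeeze slightly and hold it, with tiny yaw changes so the row shares the load.

Emit:
play_rows([
  [0.3,0.02,0,0,-1],
  [0,0,0,0,-1],
  [0,0,0,0,-1],
  [0,0,0,0,-1],
  [0,0,0,0,-1],
  [0,0,0,0,-1],
  [0,0,0,0,-1],
  [0,0,0,0,-1],
])

```text
t: 13.95
tcp_pos: [0.6211, 0.0153, 0.02]
eef_rot: [1.152, 1.246, -1.156]
ft_force: [-7.5, -0.3, 2.9]
gripper_width: 0.0148
```

```bash
python3 st.py
```

```text
13.95 [0.6211 0.0153 0.02  ] x [-0.004 -0.    -1.   ] y [ 0.997  0.075 -0.004] jaw yaw 4.29 [-7.46 -0.31  2.86] [-0.15  1.23 -0.03] 0.0148 [-0.02  0.37  1.89 -0.    0.89 -0.09]
```

Emit:
play_rows([
  [0,0,0,-0.2,-1],
  [0,0,0,0,-1],
  [0,0,0,0,-1],
  [0,0,0,0,-1],
  [0,0,0,0,-1],
  [0,0,0,0,-1],
  [0,0,0,0,-1],
  [0,0,0,0,-1],
])

```text
t: 14.75
tcp_pos: [0.621, 0.0153, 0.0198]
eef_rot: [1.154, 1.245, -1.159]
ft_force: [-6.8, -0.4, 3.3]
gripper_width: 0.0146
```

```bash
python3 st.py
```

```text
14.75 [0.621  0.0153 0.0198] x [-0.004 -0.    -1.   ] y [ 0.997  0.072 -0.004] jaw yaw 4.12 [-6.82 -0.42  3.25] [-0.04  1.21  0.13] 0.0146 [-0.02  0.37  1.89 -0.    0.88 -0.09]
```

Emit:
play_rows([
  [0.3,0.02,0,0.15,-1],
  [0,0,0,0,-1],
  [0,0,0,0,-1],
  [0,0,0,0,-1],
])

```text
t: 15.15
tcp_pos: [0.621, 0.0153, 0.0198]
eef_rot: [1.152, 1.247, -1.157]
ft_force: [-7.6, -1.1, 1.5]
gripper_width: 0.0149
```

```bash
python3 st.py
```

```text
15.15 [0.621  0.0153 0.0198] x [-0.004 -0.    -1.   ] y [ 0.997  0.074 -0.004] jaw yaw 4.26 [-7.6  -1.06  1.5 ] [-0.09  1.28 -0.  ] 0.0149 [-0.02  0.37  1.89 -0.    0.89 -0.09]
```

Emit:
play_rows([
  [0.3,0.02,0,0,-1],
  [0,0,0,0,-1],
  [0,0,0,0,-1],
  [0,0,0,0,-1],
  [0,0,0,0,-1],
  [0,0,0,0,-1],
  [0,0,0,0,-1],
  [0,0,0,0,-1],
])

```text
t: 15.95
tcp_pos: [0.6211, 0.0153, 0.0198]
eef_rot: [1.152, 1.247, -1.158]
ft_force: [-9.1, -0.0, 2.6]
gripper_width: 0.0149
```

```bash
python3 st.py
```

```text
15.95 [0.6211 0.0153 0.0198] x [-0.005 -0.    -1.   ] y [ 0.997  0.074 -0.005] jaw yaw 4.26 [-9.1  -0.03  2.56] [-0.09  1.37 -0.01] 0.0149 [-0.02  0.37  1.89 -0.    0.89 -0.09]
```

Emit:
play_rows([
  [0.2,0.02,0,0,-1],
  [0,0,0,0,-1],
  [0,0,0,0,-1],
  [0,0,0,0,-1],
  [0,0,0,0,-1],
  [0,0,0,0,-1],
  [0,0,0,0,-1],
  [0,0,0,0,-1],
])

```text
t: 16.75
tcp_pos: [0.6211, 0.0153, 0.0198]
eef_rot: [1.152, 1.247, -1.158]
ft_force: [-8.6, -0.8, 3.5]
gripper_width: 0.0147
```

```bash
python3 st.py
```

```text
16.75 [0.6211 0.0153 0.0198] x [-0.005 -0.    -1.   ] y [ 0.997  0.074 -0.005] jaw yaw 4.26 [-8.56 -0.84  3.55] [-0.15  1.62 -0.01] 0.0147 [-0.02  0.37  1.89 -0.    0.89 -0.09]
```

Emit:
play_rows([
  [0,0,0,0.06,-1],
  [0,0,0,0,-1],
  [0,0,0,0,-1],
  [0,0,0,0,-1],
  [0,0,0,0,-1],
  [0,0,0,0,-1],
  [0,0,0,0,-1],
  [0,0,0,0,-1],
])

```text
t: 17.55
tcp_pos: [0.6211, 0.0153, 0.0198]
eef_rot: [1.151, 1.248, -1.157]
ft_force: [-9.2, -0.9, 3.6]
gripper_width: 0.0145
```

Emit:
play_rows([
  [-1,-0.07,0,0,-1],
  [-1,-0.07,0,0,-1],
  [-2,-0.15,0,0,-1],
  [-4,-0.3,0,0,-1],
  [-8,-0.6,0,0,-1],
  [-15,-1.1,0,0,-1],
  [-20,-1.5,0,0,-1],
  [-20,-1.5,0,0,-1],
])

```text
t: 18.35
tcp_pos: [0.5522, 0.0101, 0.0205]
eef_rot: [1.154, 1.243, -1.153]
ft_force: [-0.2, 0.5, -2.7]
gripper_width: 0.0148
```

```bash
python3 st.py
```

```text
18.35 [0.5522 0.0101 0.0205] x [ 0.001 -0.    -1.   ] y [0.997 0.075 0.001] jaw yaw 4.3 [-0.23  0.46 -2.74] [-0.01 -0.01 -0.01] 0.0148 [-0.03  0.26  2.04 -0.    0.84 -0.1 ]
```

Emit:
play_rows([
  [-20,-1.5,0,0,-1],
  [-20,-1.5,0,0,-1],
  [-20,-1.5,0,0,-1],
  [-20,-1.5,0,0,-1],
  [-10,-0.7,0,0,-1],
  [0,0,-1,0,-1],
  [0,0,-1,0,-1],
  [0,0,0,0,-1],
])

```text
t: 19.15
tcp_pos: [0.4641, 0.0034, 0.0187]
eef_rot: [1.155, 1.242, -1.152]
ft_force: [-0.2, -0.0, -2.6]
gripper_width: 0.0148
```

Emit:
play_rows([
  [0,0,-0.5,0,-1],
  [0,0,-0.5,0,-1],
  [0,0,0,0,-1],
  [0,0,0,0,-1],
])

```text
t: 19.55
tcp_pos: [0.4628, 0.0035, 0.0172]
eef_rot: [1.154, 1.244, -1.154]
ft_force: [-0.3, -0.1, -2.4]
gripper_width: 0.015
```

```bash
python3 st.py; python3 gap.py 6 | cut -c1-110
```

```text
19.55 [0.4628 0.0035 0.0172] x [-0.  0. -1.] y [ 0.997  0.075 -0.   ] jaw yaw 4.3 [-0.27 -0.06 -2.43] [ 0.01 -0.04  0.04] 0.015 [-0.05  0.11  2.23  0.    0.8  -0.12]
-70 hi x 20 [(92.5, 97.3)] [116.3]
-60 hi x 40 [] [117.9]
-50 hi x 37 [] [116.9]
-40 hi x 26 [(101.4, 109.5)] [117.8]
-30 hi x 30 [] [116.2]
-20 hi x 41 [(99.1, 103.8), (106.7, 111.5)] [117.6]
-10 hi x 40 [(86.6, 92.0)] [117.5]
0 hi x 36 [(95.9, 100.3)] [116.7]
10 hi x 45 [] [117.6]
20 hi x 48 [] [116.2]
30 hi x 16 [(78.6, 85.8), (85.8, 97.3), (97.3, 107.0)] [117.1]
40 hi x 41 [] [115.4]
50 hi x 37 [] [116.5]
60 hi x 54 [] [117.1]
70 hi x 9 [] [117.8]
```

View pics/g6.png

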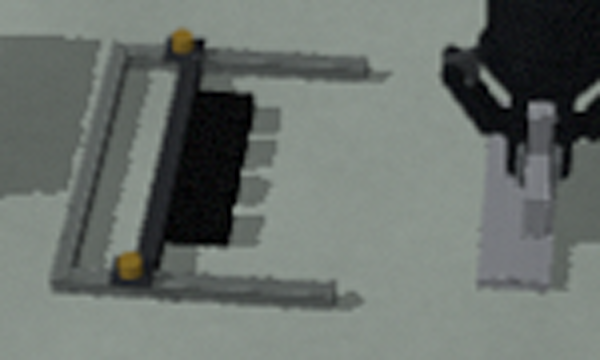

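The crop shows the four combs level against the fence, with a straight heel line. The straightedge is well clear in front of the rack. Next I'll set it down by feel.

Emit:
play_rows([
  [0,0,-0.5,0,-1],
  [0,0,-0.5,0,-1],
  [0,0,0,0,-1],
  [0,0,0,0,-1],
])

```text
t: 20.0
tcp_pos: [0.4628, 0.0034, 0.0171]
eef_rot: [1.154, 1.244, -1.154]
ft_force: [-2.9, -0.8, 4.5]
gripper_width: 0.0148
```

Emit:
play_rows([
  [0,0,-0.5,0,-1],
  [0,0,0,0,-1],
])

```text
t: 20.2
tcp_pos: [0.4628, 0.0034, 0.0171]
eef_rot: [1.154, 1.244, -1.154]
ft_force: [-4.4, -0.2, 10.7]
gripper_width: 0.0146
```

On the table. I'll back off slightly, open and lift.

Emit:
play_rows([
  [0,0,1,0,-1],
  [0,0,0,0,-1],
  [0,0,0,0,0],
  [0,0,0,0,1],
  [0,0,0,0,1],
  [0,0,0,0,1],
  [0,0,0,0,1],
  [0,0,0,0,1],
], squeeze=20)

```text
t: 21.0
tcp_pos: [0.4626, 0.0035, 0.0168]
eef_rot: [1.154, 1.244, -1.154]
ft_force: [-0.7, 0.1, -0.2]
gripper_width: 0.0857
```

Emit:
play_rows([
  [0,0,5,0,1],
  [0,0,10,0,1],
  [0,0,25,0,1],
  [0,0,40,0,1],
  [0,0,40,0,1],
  [0,0,40,0,1],
  [0,0,0,0,1],
  [0,0,0,0,1],
])

```text
t: 21.8
tcp_pos: [0.4639, 0.0034, 0.1791]
eef_rot: [1.156, 1.24, -1.151]
ft_force: [0.3, 0.5, -0.6]
gripper_width: 0.0857
```

```bash
python3 st.py; python3 gap.py 7 >/dev/null
python3 - <<'E'
from h import *
d=dict(np.load("side7.npz")); P=pts(d); ok=d["z_map"]>0
cv2.imwrite("pics/f7.png",d["frame"][120:400,130:480])
a=np.radians(4.3); ex=np.array([np.cos(a),np.sin(a)]); ey=np.array([-ex[1],ex[0]])
t=P[...,:2]-np.array([.5815,.017]); X=t@ex*1000; Y=t@ey*1000; Z=P[...,2]
for nm,lo,hi in(("plate",.006,.015),("rib",.038,.055)):
    m=ok&(X>-190)&(X<-70)&(abs(Y)<100)&(Z>lo)&(Z<hi)&(d["frame"].max(-1)>75); print(nm,m.sum(),np.percentile(X[m],[2,50,98]).round(1),np.percentile(Y[m],[2,98]).round(1),np.median(Z[m]).round(4))
m=ok&(d["frame"].max(-1)<60)&(X>50)&(X<105)&(abs(Y)<85)&(Z>.010)&(Z<.022)
for y in (-57,-19,19,57):
    s=m&(abs(Y-y)<10); print("comb",y,"heel",np.percentile(X[s],2).round(1),np.median(Z[s]).round(4),s.sum())
E
```

```text
21.8 [0.4639 0.0034 0.1791] x [ 0.004 -0.    -1.   ] y [0.997 0.075 0.004] jaw yaw 4.3 [ 0.34  0.54 -0.59] [0.02 0.   0.02] 0.0857 [-0.05 -0.11  2.1  -0.    1.14 -0.12]
plate 554 [-132.3 -103.8  -87.6] [-78.3  81.5] 0.009
rib 160 [-128.6 -121.2 -113.7] [-44.9  44.4] 0.045
comb -57 heel 71.9 0.014 63
comb -19 heel 71.3 0.0146 68
comb 19 heel 71.3 0.0143 65
comb 57 heel 71.8 0.0144 66
```

View pics/f7.png

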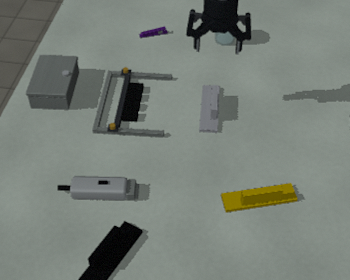

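The final view shows the straightedge flat and free in front of the rack. The comb heels are level within about 0.6 mm, and the bystanders are where they were.

```bash
python3 -c "
from workcell import manip; print(manip.finish_job())"
```

```text
the job is handed in; nothing more can be done
None
```

I pushed all four combs into the rack together with the silver straightedge until they met the fence. I held them there, then laid the straightedge down in front of the rack and let go. The job was handed in at about 22 s, and no verdict was reported.

- **Fence and squeeze:** the combs met the fence with its face about 111 mm past the rack's front. I held about 7–9 N for over 4 s. For the last 2.4 s or so the edge was kept square, with the twisting moment about zero when read.
- **Combs:** all four heels are 71.3–71.9 mm past the rack's front, so the comb centres are at about 91 mm. They lie flat, level with each other and between the rails.
- **Straightedge:** it lies flat with its origin about 121 mm before the rack's front, and the gripper is open and 16 cm above it.
- **Bystanders:** nothing came near the clipper, clip or cup. In the last picture the clipper and clip look unmoved, but the cup is mostly hidden behind the gripper.

**What I could not confirm:** the force on each single comb. That all four were squeezed rests on the balanced moment and the level heels. The two cameras also disagreed by about 5 mm in y, so I used the average and worked relative to the rack.

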